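# Test-wand check of the metal detector on a capsule packing line

### The job

The small metal detector at the packing bench has just been cleaned and needs its start-of-shift check. First press its hinged infeed cover down until the ball catch clicks and holds it fully shut by itself. Then take the thick-handled test wand from the stand and, without letting it touch the detector anywhere, lower it upright through the feed collar on the cover until the dark ring on its rod is level with the collar's mouth, and finish while still holding it there, still and centred in the bore; leave the other wands and everything else on the bench where they are.

Things in the scene. Friction and masses are not known exactly. Their poses are not given: they have to be found in the camera images.
- detector: Gravity metal detector, fixed to the bench: aluminium housing 190 (x) x 200 (y) x 95 mm on four 45 mm legs, its top at z = 140 mm, a vertical bore 44 mm across right through it, a control unit (120 x 65 x 140 mm high) on its +y side. Origin: on the bench surface, on the bore's axis; x points away from the robot at yaw 0, z up.
- cover (a joint): Angle (rad) of the white infeed cover, a plate 200 x 170 x 6 mm hinged on the detector's far (+x) side: 0 = shut and flat (hard stop), grows as its front edge rises; starts at 0.5 to 1.0. The stiff hinge stays where it is left. A sprung ball catch resists from 0.07, is passed at 0.035 and then pulls and holds it below 0.02; passing it takes 6 to 8 N at the front. Shut, its top is at z = 147 mm.
- cover_hinge (a point): Point on the cover's hinge axis (the detector's y direction), 85 mm beyond the bore axis and 141 mm above the bench; the underside of the cover passes through it.
- cover_press (a point): Point on the top face of the cover, in the middle of its width, 16 mm from the front edge, 180 mm from the hinge axis along the cover and 6 mm above its underside: a good place to push. It moves with the cover.
- guide (a point): Centre of the mouth (top rim) of the feed collar on the cover. The collar stands 20 mm above the cover, 38 mm outside and 28 mm inside diameter, and its hole goes on through the cover; its centre is 85 mm from the hinge. It moves with the cover; with the cover shut it lies on the bore's axis, 167 mm above the bench.
- coil (a point): Point on the bore's axis inside the housing, 91 mm above the bench, where the wand's tip belongs.
- stand: White block 70 (x) x 230 (y) x 60 mm high, fixed to the bench, with three blind sockets 15 mm across and 48 mm deep, 75 mm apart along its y, one wand standing in each. Origin: centre of its underside.
- wand: The thick-handled test wand, standing upright in one of the three sockets, loose (about 90 g): white rod 12 mm across and 112 mm long below a grey round handle with black grip rings, 26 mm across and 70 mm high (from 112 to 182 mm above the tip). Origin: centre of the tip's flat end; z points up along the rod. In the stand its tip is 12 mm above the bench.
- wand_mark (a point): Middle of the dark ring (6 mm high) on the thick-handled wand's rod, 75 mm above its tip, on its axis.
- thin_a: Shorter test wand (150 mm in all) with a thin handle, 16 mm across, upright in another socket, its top 162 mm above the bench; to be left. Origin: its tip.
- thin_b: Another wand like thin_a; to be left. Origin: its tip.
- pot_a: Open yellow two-part capsule with a toy part, 42 x 86 x 32 mm high, loose on the bench in front of the detector; to be left. Origin: centre of its underside.
- pot_b: The same kind of capsule, in front of the stand; to be left.
- pot_c: The same kind of capsule, behind the stand; to be left.
- bottle: White cleaner bottle, 64 mm across, 170 mm high, loose, left of the detector; to be left. Origin: centre of its underside.
- bowl: Steel bowl, 100 mm across, 45 mm high, loose, towards the conveyor; to be left. Origin: centre of its underside.
Not all that is in view belongs to the job. There is more than one size of the wand; the job needs the smallest.

How it is judged:
By the outcome, as a careful person would: the job done as asked, in the order asked, and still so for the second after the job is handed in, while the arm keeps its last pose, push and grip.
It also fails if it takes over 61 s, if anything falls off the work surface, if the arm or the gripper's body presses on something with over 40 N, if the wrist force passes 120 N, or if a joint passes its speed limit or range.

### The arm

A 6-joint arm with a two-finger parallel gripper is mounted at the origin on the work surface. World frame = base frame: x ahead of the robot, y to its left, z up, the work surface at z = 0. Lengths are in mm, angles in rad, forces in N, time in s.
With the tool pointing down it reaches from about 425 to 1125 mm from the base axis. Payload 14.9 kg.
Tool frame: the origin (TCP) lies midway between the tips of the shut fingers; the grasp point (between the pads) lies 19 mm behind it; z points along the fingers, y is the line along which they close (so a half turn about z gives the same grasp; the last joint's range is limited). The gripper opens to 91 mm and grips with 3 to 60 N. Pads are 32 mm wide; open, the fingers measure 118 mm over their backs; the gripper's body (76 mm by 178 mm) begins 60 mm behind the grasp point.
Start: joints at [-1.233, 0.379, 1.734, -0, 1.028, -0.033], TCP at [253.649, -652.441, 213.932] pointing down, gripper open.
Joint ranges: [-2.77, 2.77], [-0.74, 2.19], [0, 2.66], [-1.06, 4.2], [0.31, 2.87], [-3.08, 3.08]. Speed limits (rad/s): [1.89, 1.89, 2.39, 3.14, 3.14, 3.14].

### API

Orientations are given as a unit quaternion [w, x, y, z].
In Python, from workcell import manip gives the robot as it stands. The module is installed in compiled form; this text tells all that it offers.
- The arm moves only by the tool step_arm, never from a script. Its arguments are lists of equal length, an entry for each row: "delta_pos": the shift along the tool's x, y, z in cm, a list of three; "delta_rot": the turn, a rotation vector about the tool's x, y, z in rad, a list of three; "fingers": the finger opening in cm, from 0 to 9.12. In form: {"delta_pos": [[tx, ty, tz], ...], "delta_rot": [[ax, ay, az], ...], "fingers": [fingers, ...]}. A call has 1 to 20 rows; each row shifts and turns the commanded pose from where the row before left it, along the tool's axes as they then stand; what a row does not reach is not made up. A row lasts 1/10 s, in which the tool goes at most 50 mm and 8.59 degrees, less where a joint would pass 70% of its speed; a pose out of reach is approached as far as the arm can. A call is refused whole if a number of a shift passes 5 or a number of a turn 0.15, either way. A call with a gripper value outside its range is refused whole. The fingers move at their own pace and stop on an object; "squeeze" is the grip in N (left out, the last holds). Time passes only in rows, so rows that do not move let the fingers close. It gives the time, the measured TCP pose, the force, the opening and the grip force at its end, in the units of the state.
- manip.sense(): the state, without advancing time (a new reading comes with each control period).
- manip.camera(name): name is "side" or "top" or "wrist"; returns a dict with "frame" (384x512x3 uint8, red, green, blue), "K" (3x3 intrinsics, pixels), "dist" ([k1, k2, p1, p2, k3] as OpenCV has them; the pictures are not rectified), "extrinsics" (4x4, takes a point from world to camera coordinates). Camera axes: x right, y up, looking along -z (the intrinsics and any distortion apply to the point x, -y, -z); pixel columns grow to the right and rows downward; lengths in mm; the calibration is good to about 2 mm. A picture is of the moment at which its call begins. There is no depth.
- manip.hand_in(): hands the job in; it is judged then, once.
The state is a dict: "t": time; "joint_positions": joint angles; "qvel": joint speeds; "effort": joint torques, N m; "eef_pos": TCP position; "ee_rot": TCP orientation; "wrist_force": force on the tool from outside, world axes, zero at the start; "moment": the same for the moment, N m; "opening": finger opening in mm; "gripper_force": force on a finger pad.
Only numpy, scipy, OpenCV 4.12 (cv2) and the standard library are available. Lean on these libraries where they do the work, as an engineer would, in place of code of your own. Each camera call takes 0.05 s, during which the arm holds its last target. There are 200 camera calls.

## Working session

There is one attempt and no reset: what is moved stays moved. The work goes in short steps, Python scripts to look and compute and a tool call to move; the robot and the scene stay as the last step left them, time stands still between calls to the robot, and variables do not carry over. Pictures are saved under pics/ and viewed, at most 10 in all, crops included, and the job is handed in when it is done.

Besides the shell and the picture viewer there is one more tool, called after ">>>" as a command line: name --argument value ..., lists and objects as JSON in quotes. step_arm: Moves the arm, as the interface text tells. Its arguments: {"type":"object","properties":{"delta_pos":{"type":"array","items":{"type":"array","items":{"type":"number"}}},"delta_rot":{"type":"array","items":{"type":"array","items":{"type":"number"}}},"fingers":{"type":"array","items":{"type":"number"}},"squeeze":{"type":"number"}},"required":["delta_pos","delta_rot","fingers"]}

```bash
mkdir -p pics
cat > h.py <<'E'
import numpy as np, cv2
from workcell import manip
from scipy.spatial.transform import Rotation as R
def snap(n,f=None):
    c=manip.camera(n)
    if f: cv2.imwrite('pics/'+f,c['frame'][:,:,::-1])
    np.savez('cam_%s.npz'%n,**c)
    return c
def load(n): return dict(np.load('cam_%s.npz'%n))
F=np.diag([1,-1,-1.])
def proj(c,P):
    P=np.atleast_2d(np.asarray(P,float)); E=c['extrinsics']
    Rm=F@E[:3,:3]; t=F@E[:3,3]
    return cv2.projectPoints(P,cv2.Rodrigues(Rm)[0],t,c['K'],c['dist'])[0].reshape(-1,2)
def ray(c,uv):
    E=c['extrinsics']; n=cv2.undistortPoints(np.array([[uv]],float),c['K'],c['dist'])[0,0]
    d=E[:3,:3].T@F@np.array([n[0],n[1],1]); o=-E[:3,:3].T@E[:3,3]
    return o,d/np.linalg.norm(d)
def atz(c,uv,z):
    o,d=ray(c,uv); return o+d*(z-o[2])/d[2]
def tri(obs):
    A=np.zeros((3,3));b=np.zeros(3)
    for c,uv in obs:
        o,d=ray(c,uv); M=np.eye(3)-np.outer(d,d); A+=M;b+=M@o
    return np.linalg.solve(A,b)
E
python3 - <<'E'
from h import *
np.set_printoptions(suppress=True,precision=3)
a=[snap('top'),snap('side')]
cv2.imwrite('pics/top0.png',cv2.resize(a[0]['frame'][:,:,::-1],(800,600)))
cv2.imwrite('pics/side0.png',cv2.resize(a[1]['frame'][:,:,::-1],(800,600)))
for c in a: print(-c['extrinsics'][:3,:3].T@c['extrinsics'][:3,3],c['K'][0,0])
s=manip.sense();print(s)
E
```

```text
[ 358.758   30.514 1307.197] 432.84253416909803
[ 357.182 -767.186  787.186] 374.35026401128493
{'t': 0.1, 'joint_positions': array([-1.233,  0.379,  1.735,  0.   ,  1.028, -0.033]), 'qvel': array([-0.001, -0.001, -0.001,  0.   ,  0.   , -0.   ]), 'effort': array([ -0.002, -76.503, -43.529,   0.065,   0.04 ,  -0.   ]), 'eef_pos': array([ 253.541, -652.095,  213.343]), 'ee_rot': array([-0.   ,  0.983,  0.184, -0.   ]), 'wrist_force': array([-0.572,  1.136,  0.348]), 'moment': array([-0.035,  0.016,  0.007]), 'gripper_force': 0.0, 'opening': 91.33340480830032}
```

View pics/top0.png

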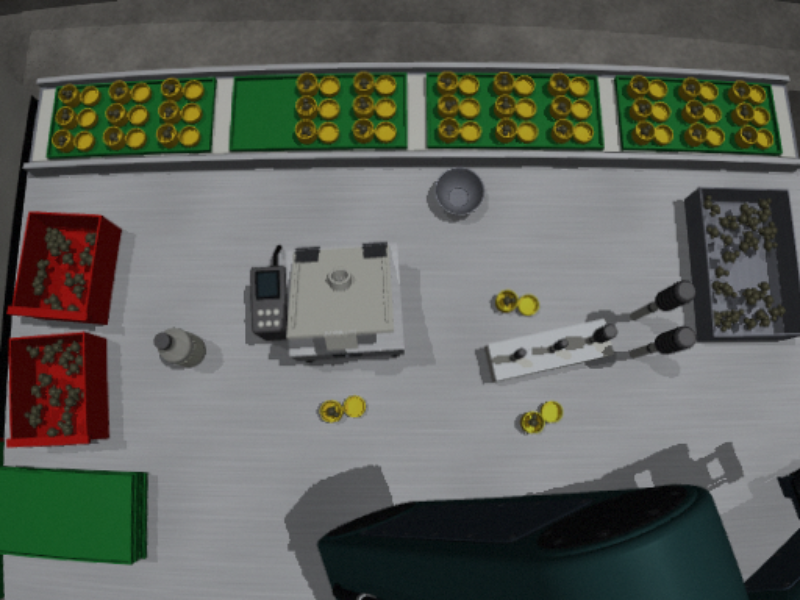

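View pics/side0.png

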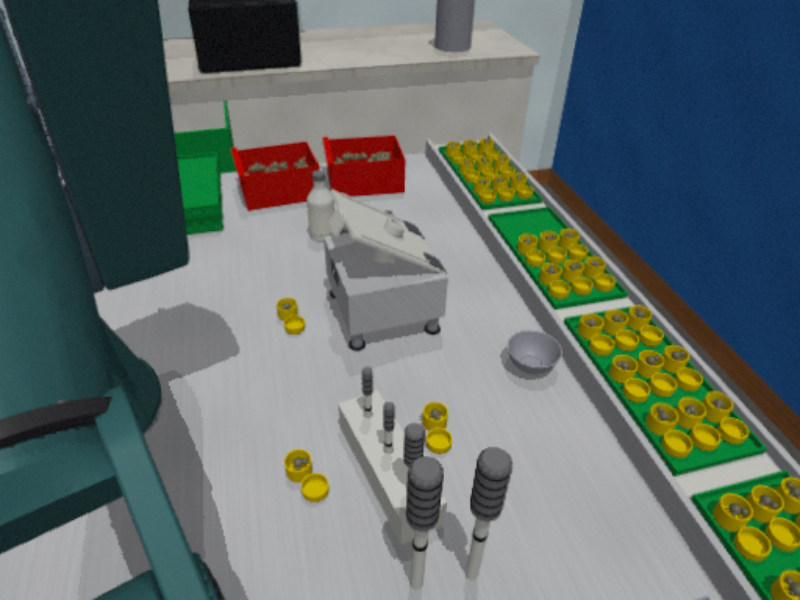

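The top view shows the detector around (343,300), with its cover raised and the hinge on the far side. The stand runs from (490,360) to (615,335), with the target thick-handled wand at its -y end, about (605,332). Two larger wands stand outside it at (680,295) and (675,340). The side view has the target's handle top at about (414,430).

Run:
```python
from h import *
t=load('top')['frame'];s=load('side')['frame']
def crop(f,u,v,w,h): return cv2.resize(f[v:v+h,u:u+w,::-1],(400,300),interpolation=cv2.INTER_CUBIC)
im=np.vstack([np.hstack([crop(t,160,145,120,90),crop(t,300,170,148,111)]),np.hstack([crop(s,190,110,120,90),crop(s,200,225,148,111)])])
cv2.imwrite('pics/crops.png',im)
```

```text
(no output)
```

View pics/crops.png

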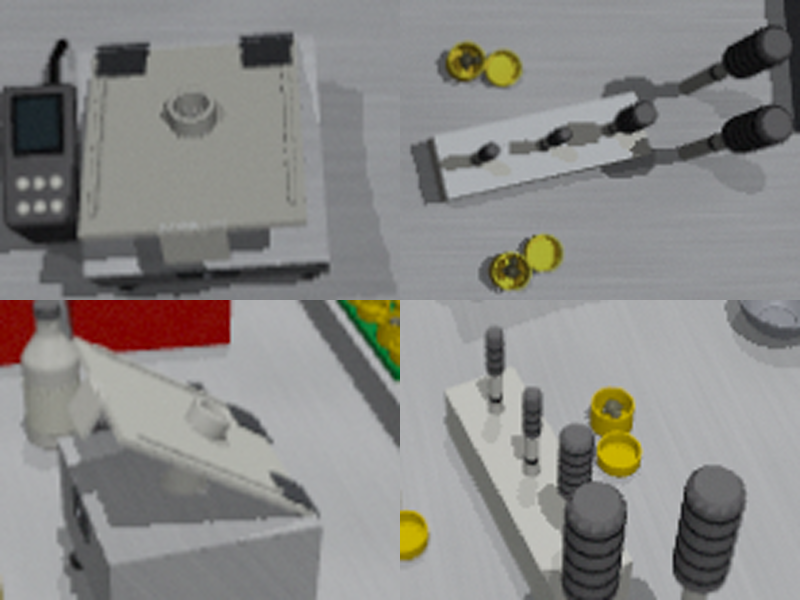

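```bash
cat > fit.py <<'E'
from h import *
from scipy.optimize import least_squares
np.set_printoptions(suppress=True,precision=2)
T,S=load('top'),load('side')
td=lambda u,v:(160+u*.3,145+v*.3); ts=lambda u,v:(300+(u-400)*.37,170+v*.37)
sd=lambda u,v:(190+u*.3,110+(v-300)*.3); ss=lambda u,v:(200+(u-400)*.37,225+(v-300)*.37)
def rot(x,y,yaw,P):
    P=np.array(P,float);c,s=np.cos(yaw),np.sin(yaw);return np.array([x+c*P[0]-s*P[1],y+s*P[0]+c*P[1],P[2]])
def cov(a,l,y,h): return [85-l*np.cos(a)+h*np.sin(a),y,141+l*np.sin(a)+h*np.cos(a)]
obs=[(T,td(191,101),('c',85,0,26)),(T,td(80,236),('c',196,85,6)),(T,td(306,222),('c',196,-85,6)),
 (T,td(327,265),('h',-95,-100,140)),(S,sd(212,403),('c',85,0,26)),(S,sd(127,442),('c',196,-85,3)),(S,sd(78,340),('c',196,85,6)),
 (S,sd(320,518),('h',95,-100,140)),(S,sd(105,565),('h',-95,-100,140))]
def res(p):
    r=[]
    for c,uv,m in obs:
        P=cov(p[3],*m[1:]) if m[0]=='c' else m[1:]
        r+=list(proj(c,rot(p[0],p[1],p[2],P))[0]-uv)
    return r
if __name__=='__main__':
    o=least_squares(res,[600,100,0,.7],loss='soft_l1',f_scale=2)
    print(o.x);print(np.array(res(o.x)).reshape(-1,2))
    np.save('det.npy',o.x)
    print('press',rot(*o.x[:3],cov(o.x[3],180,0,6)))
    for n,a,b in [('wand',(643,113),(577,437)),('bigA',(774,46),(715,483)),('bigB',(774,123),(597,503)),('thinmid',(565,132),(533,395)),('thinfar',(491,149),(495,335))]:
        print(n,tri([(T,ts(*a)),(S,ss(*b))]))
    for q in [(433,143),(633,93),(645,158),(447,200)]: print('stand',atz(T,ts(*q),60))
    for q in [(505,65),(525,258)]: print('pots',atz(T,ts(*q),25))
    print('pot_a',atz(T,(343*.64,408*.64),25), 'bottle',atz(T,(165*.64,340*.64),170),'bowl',atz(T,(460*.64,190*.64),40))
E
python3 fit.py
```

```text
[576.41 133.34   0.06   0.57]
[[-0.17  0.54]
 [-0.71 -0.3 ]
 [ 0.24 -0.49]
 [ 0.46 -1.44]
 [ 0.26  1.69]
 [-2.47 -0.66]
 [-1.79 -1.17]
 [ 0.51  1.78]
 [ 0.84 -0.37]]
press [513.23 129.72 243.22]
wand [ 508.12 -320.42  188.3 ]
bigA [ 561.23 -429.95  262.09]
bigB [ 487.72 -424.61  259.66]
thinmid [ 493.65 -248.66  157.44]
thinfar [ 478.44 -173.8   154.25]
stand [ 494.93 -127.82   60.  ]
stand [ 546.9  -350.58   60.  ]
stand [ 475.26 -359.98   60.  ]
stand [ 433.59 -141.17   60.  ]
pots [ 585.51 -216.08   25.  ]
pots [ 370.83 -230.32   25.  ]
pot_a [388.18 143.66  25.  ] bottle [500.57 440.89 170.  ] bowl [811.13 -85.46  40.  ]
```

>>> step_arm --delta_pos '[[0,0,-1.3],[0,0,-1.3],[0,0,-1.3],[0,0,-1.3],[0,0,-1.3],[0,0,-1.3],[0,0,-1.3],[0,0,-1.3],[0,0,-1.3],[3.7,2.55,0],[3.7,2.55,0],[3.7,2.55,0],[3.7,2.55,0],[3.7,2.55,0],[3.7,2.55,0],[3.7,2.55,0],[3.7,2.55,0],[3.7,2.55,0],[3.7,2.55,0]]' --delta_rot '[[0,0,-0.15],[0,0,-0.15],[0,0,-0.15],[0,0,-0.15],[0,0,-0.15],[0,0,-0.15],[0,0,-0.15],[0,0,-0.15],[0,0,-0.15],[0,0,0],[0,0,0],[0,0,0],[0,0,0],[0,0,0],[0,0,0],[0,0,0],[0,0,0],[0,0,0],[0,0,0]]' --fingers '[0,0,0,0,0,0,0,0,0,0,0,0,0,0,0,0,0,0,0]'

```text
t: 2.0
eef_pos: [450.8, -246.7, 330.8]
ee_rot: [-0.0, 0.652, 0.758, -0.0]
wrist_force: [-0.1, -0.4, 0.2]
opening: 0.5
gripper_force: 0.0
```

>>> step_arm --delta_pos '[[3.66,1.25,0],[3.66,1.25,0],[3.66,1.25,0],[3.66,1.25,0],[3.66,1.25,0],[3.66,1.25,0],[3.66,1.25,0],[3.66,1.25,0],[3.66,1.25,0],[3.66,1.25,0],[0,0,0],[0,0,0]]' --delta_rot '[[0,0,0],[0,0,0],[0,0,0],[0,0,0],[0,0,0],[0,0,0],[0,0,0],[0,0,0],[0,0,0],[0,0,0],[0,0,0],[0,0,0]]' --fingers '[0,0,0,0,0,0,0,0,0,0,0,0]'

```text
t: 3.2
eef_pos: [519.1, 132.5, 330.5]
ee_rot: [-0.0, 0.652, 0.759, -0.0]
wrist_force: [0.2, -0.7, -0.6]
opening: 0.2
gripper_force: 0.0
```

>>> step_arm --delta_pos '[[0,0,2.5],[0,0,2.5],[0,0,2],[0,-0.2,0.6],[0,-0.2,0.6],[0,-0.2,0.6],[0,-0.2,0.6],[0,-0.2,0.6],[0,-0.2,0.6],[0,-0.2,0.6],[0,-0.2,0.6],[0,-0.2,0.6],[0,-0.2,0.6],[0,-0.1,0.6],[0,-0.1,0.6],[0,-0.1,0.6],[0,-0.1,0.6]]' --delta_rot '[[0,0,0],[0,0,0],[0,0,0],[0,0,0],[0,0,0],[0,0,0],[0,0,0],[0,0,0],[0,0,0],[0,0,0],[0,0,0],[0,0,0],[0,0,0],[0,0,0],[0,0,0],[0,0,0],[0,0,0]]' --fingers '[0,0,0,0,0,0,0,0,0,0,0,0,0,0,0,0,0]' --squeeze 20

```text
t: 4.9
eef_pos: [495.6, 128.5, 176.4]
ee_rot: [0.0, 0.652, 0.758, 0.0]
wrist_force: [0.4, 0.1, 0.0]
opening: 0.3
gripper_force: 0.2
```

Run:
```python
from h import *
c=snap('side')
cv2.imwrite('pics/p1.png',cv2.resize(c['frame'][80:260,140:380,::-1],(800,600)))
print(manip.sense()['wrist_force'],manip.sense()['moment'])
```

```text
[-2.27872178  0.36425369 -0.60142003] [-0.00828252 -0.09184822  0.03442929]
```

View pics/p1.png

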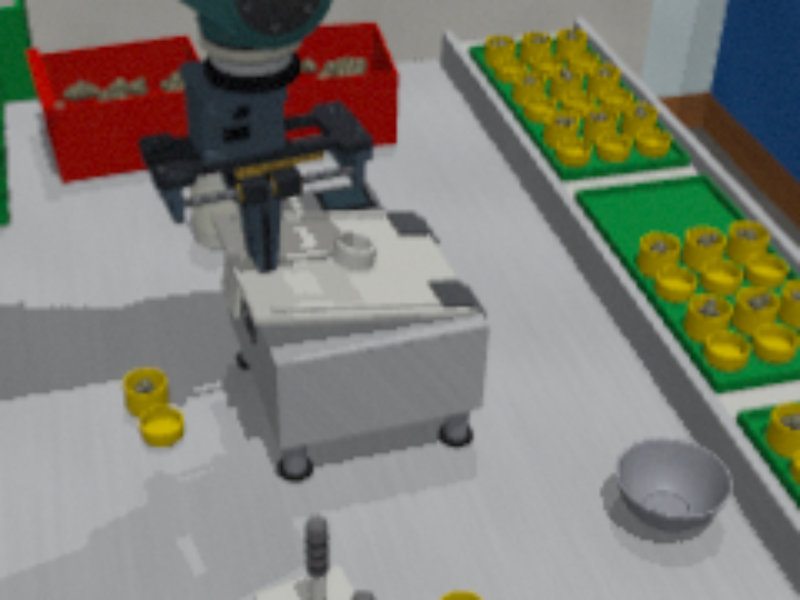

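The picture shows the fingertips at (265,265) on the front part of the cover, which is now close to flat. I'll keep pressing.

>>> step_arm --delta_pos '[[0,-0.1,0.5],[0,-0.1,0.5],[0,-0.1,0.5],[0,-0.1,0.5],[0,0,0.4],[0,0,0.3],[0,0,0.2],[0,0,0.1],[0,0,0.1],[0,0,0]]' --delta_rot '[[0,0,0],[0,0,0],[0,0,0],[0,0,0],[0,0,0],[0,0,0],[0,0,0],[0,0,0],[0,0,0],[0,0,0]]' --fingers '[0,0,0,0,0,0,0,0,0,0]'

```text
t: 5.95
eef_pos: [491.6, 127.9, 146.8]
ee_rot: [-0.0, 0.652, 0.758, -0.0]
wrist_force: [-9.7, -1.1, 21.8]
opening: 0.2
gripper_force: 11.1
```

>>> step_arm --delta_pos '[[0,0,-2],[0,0,-4],[0,0,-4.5],[0,0,-4.5],[0,0,-3],[-4.45,-0.51,0],[-4.45,-0.51,0],[-4.45,-0.51,0],[-4.45,-0.51,0],[-4.45,-0.51,0],[-4.45,-0.51,0],[-4.45,-0.51,0],[-4.45,-0.51,0],[-4.45,-0.51,0],[-4.45,-0.51,0],[0,0,0],[0,0,0]]' --delta_rot '[[0,0,0],[0,0,0],[0,0,0],[0,0,0],[0,0,0],[0,0,0],[0,0,0],[0,0,0],[0,0,0],[0,0,0],[0,0,0],[0,0,0],[0,0,0],[0,0,0],[0,0,0],[0,0,0],[0,0,0]]' --fingers '[0,0,0,0,0,0,0,0,0,7,7,7,7,7,7,7,7]'

```text
t: 7.65
eef_pos: [507.4, -320.3, 325.4]
ee_rot: [-0.0, 0.653, 0.758, 0.0]
wrist_force: [-0.7, -0.4, -0.2]
opening: 61.5
gripper_force: 0.0
```

Run:
```python
from h import *
c=snap('side'); t=snap('top'); w=snap('wrist')
cr=lambda f,u,v,W,H:cv2.resize(f[v:v+H,u:u+W,::-1],(400,300),interpolation=cv2.INTER_CUBIC)
im=np.vstack([np.hstack([cr(t['frame'],160,145,120,90),cr(w['frame'],0,0,512,384)]),np.hstack([cr(c['frame'],190,110,120,90),cr(c['frame'],200,225,148,111)])])
cv2.imwrite('pics/p2.png',im)
s=manip.sense();print(s['eef_pos'],s['ee_rot'],s['joint_positions'])
```

```text
[ 507.80076531 -318.72585631  325.87635428] [-7.49234554e-05  6.51791855e-01  7.58397897e-01  4.29354397e-05] [-5.99427956e-01  1.05423582e-01  1.86149211e+00  1.10418171e-04
  1.17481643e+00 -7.50377414e-01]
```

View pics/p2.png

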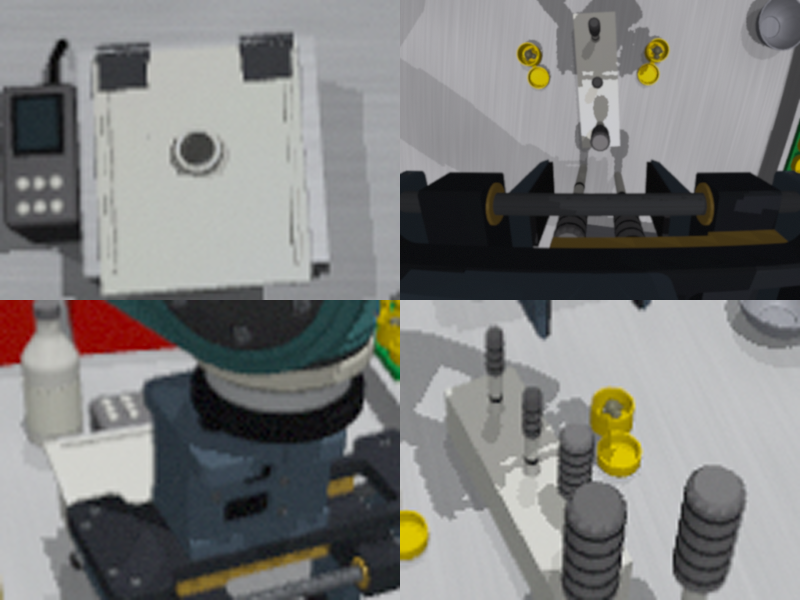

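Run:
```python
from h import *
np.set_printoptions(suppress=True,precision=2)
t,w,s=load('top'),load('wrist'),load('side')
print('collar',atz(t,(160+197*.3,145+149.5*.3),167), 'shut fit guide', np.load('det.npy'))
for z,v in [(194,127),(190,131)]: print(z,atz(w,(199*1.28,v*1.28),z))
print(proj(w,[[508,-320,194],[508,-320,124]])/1.28)
# gray-level collar centroid (dark hole)
g=cv2.cvtColor(t['frame'],cv2.COLOR_RGB2GRAY)[180:200,208:230]; print(g)
W=cv2.resize(w['frame'][130:230,200:310,::-1],(660,600),interpolation=cv2.INTER_CUBIC);cv2.imwrite('pics/w.png',W)
```

```text
collar [574.61 133.23 167.  ] shut fit guide [576.41 133.34   0.06   0.57]
194 [ 503.84 -299.94  194.  ]
190 [ 504.71 -305.74  190.  ]
[[199.88 142.79]
 [199.83 132.45]]
[[189 188 189 187 189 188 190 191 188 189 189 188 188 190 189 190 188 190
  190 189 189 190]
 [188 189 188 190 190 188 189 190 188 189 189 191 190 190 190 188 187 190
  188 188 191 189]
 [188 189 188 190 189 189 189 190 189 188 186 186 186 188 189 190 190 188
  190 189 190 189]
 [189 189 188 191 190 189 188 186 186 186 187 184 187 188 188 187 189 189
  188 190 187 190]
 [189 190 188 190 189 188 187 186 173 160 150 150 151 156 186 187 187 190
  190 189 192 191]
 [191 189 189 188 190 186 185 172 124  84  64  63  65  83 149 180 185 175
  190 190 189 189]
 [189 188 188 189 157 180 184 116  81  64  68  61  63  62  65 142 187 161
  181 190 190 189]
 [189 190 187 191 106 186 150  77  81  64  64  63  63  66  63  85 173 177
  156 181 190 189]
 [189 188 190 163 128 191  93  74  63  63  63  65  64  62  65  65 142 188
  128 168 190 190]
 [189 190 189 121 138 189  80  69  61  61  64  62  61  65  63  68 122 189
  131 168 181 189]

[... 230 characters left out ...]
1  63  68  68  76 126 185 142
  121 167 169 191]
 [191 188 188 118 117 126 180 141  75  60  62  69  74 101 123 171 159 106
  154 167 178 189]
 [189 188 189 156 118 102 140 178 143 132 112 117 136 153 176 166  96 121
  167 169 190 189]
 [188 189 187 189 155 117 104 139 155 172 165 164 179 164 151 110 101 154
  166 178 190 190]
 [188 190 190 189 188 116 117 102  98 125 137 138 135 103  96 124 144 169
  169 190 190 191]
 [190 190 188 189 190 156 155 155 150 140 114 121 122 125 143 168 178 179
  177 189 191 191]
 [189 189 189 190 190 189 190 189 189 188 174 178 178 178 178 179 189 189
  190 192 190 190]
 [189 190 190 190 191 190 190 191 189 189 190 190 189 190 189 190 190 190
  190 190 189 191]]
```

View pics/w.png

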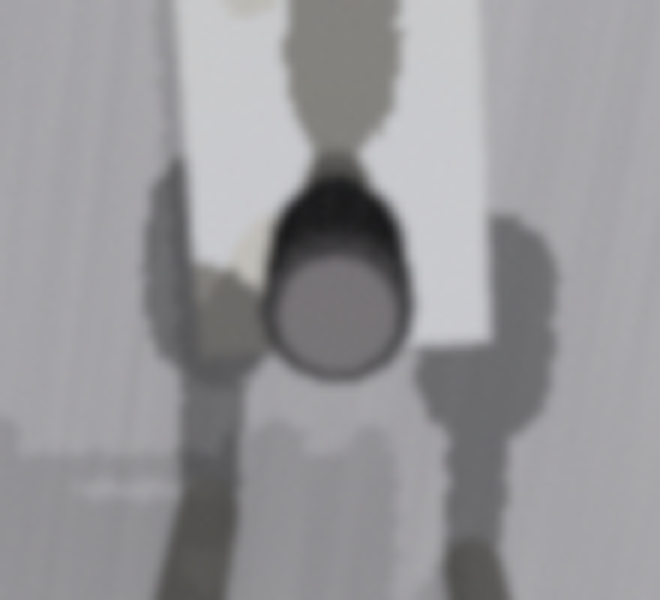

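The wand's top disc is centred at about (256.3,182.5) in the native wrist image, within 1 px of the prediction. Now I'll go down and grip it.

>>> step_arm --delta_pos '[[-0.1,0,4],[0,0,4],[0,0,3],[0,0,3],[0,0,2.3],[0,0,2],[0,0,0],[0,0,0],[0,0,0],[0,0,0],[0,0,0],[0,0,0],[0,0,0]]' --delta_rot '[[0,0,0],[0,0,0],[0,0,0],[0,0,0],[0,0,0],[0,0,0],[0,0,0],[0,0,0],[0,0,0],[0,0,0],[0,0,0],[0,0,0],[0,0,0]]' --fingers '[6,6,6,6,6,6,6,2,2,2,2,2,2]' --squeeze 30

```text
t: 9.1
eef_pos: [508.3, -321.0, 143.5]
ee_rot: [0.0, 0.652, 0.758, 0.0]
wrist_force: [-0.1, 0.3, 6.7]
opening: 25.5
gripper_force: 30.0
```

Run:
```python
from h import *
np.set_printoptions(suppress=True,precision=2)
t=load('top'); g=cv2.cvtColor(t['frame'],cv2.COLOR_RGB2GRAY).astype(float)
m=np.clip((188-g[184:195,213:226])/125,0,1)
m[8:,:1]=0; m[8:,12:]=0; 
v,u=np.mgrid[184:195,213:226]
# restrict to circle around hole
k=(u-219.2)**2+(v-189.0)**2<5.8**2
m=m*k; uv=((m*u).sum()/m.sum(),(m*v).sum()/m.sum()); print(uv,m.sum(),atz(t,uv,167))
print('proj radius',proj(t,[[575+14,133,167],[575-14,133,167],[575,147,167],[575,119,167]]))
s=manip.sense();print(s['eef_pos'],s['wrist_force'],s['moment'])
```

```text
(np.float64(218.80409010077057), np.float64(189.1418691958111)) 80.976 [576.55 134.05 167.  ]
proj radius [[219.23 184.59]
 [219.15 194.84]
 [213.99 189.75]
 [224.4  189.66]]
[ 508.3  -320.97  143.53] [-0.13  0.29  6.7 ] [ 0.11 -0.07  0.01]
```

>>> step_arm --delta_pos '[[0,0,-0.5],[0,0,-1],[0,0,-1.5],[0,0,-2],[0,0,-2],[0,0,-3],[0,0,-3],[0,0,-3],[0,0,-2.5],[0,0,-1.5],[0,0,0]]' --delta_rot '[[0,0,0],[0,0,0],[0,0,0],[0,0,0],[0,0,0],[0,0,0],[0,0,0],[0,0,0],[0,0,0],[0,0,0],[0,0,0]]' --fingers '[2,2,2,2,2,2,2,2,2,2,2]'

```text
t: 10.2
eef_pos: [508.5, -321.1, 345.6]
ee_rot: [0.002, 0.652, 0.758, 0.0]
wrist_force: [0.8, 0.3, -0.5]
opening: 25.3
gripper_force: 30.0
```

>>> step_arm --delta_pos '[[2,0.6,0],[3.5,1.07,0],[3.8,1.2,0],[3.8,1.2,0],[3.8,1.2,0],[3.8,1.2,0],[3.8,1.2,0],[3.8,1.2,0],[3.8,1.2,0],[3.8,1.2,0],[3.5,1.07,0],[2.5,0.8,0],[1.3,0.4,0],[0.54,0.13,0],[0,0,0],[0,0,0],[0,0,0]]' --delta_rot '[[0,0,0],[0,0,0],[0,0,0],[0,0,0],[0,0,0],[0,0,0],[0,0,0],[0,0,0],[0,0,0],[0,0,0],[0,0,0],[0,0,0],[0,0,0],[0,0,0],[0,0,0],[0,0,0],[0,0,0]]' --fingers '[2,2,2,2,2,2,2,2,2,2,2,2,2,2,2,2,2]'

```text
t: 11.9
eef_pos: [577.7, 131.2, 342.9]
ee_rot: [0.0, 0.653, 0.758, -0.0]
wrist_force: [0.8, -0.1, 0.3]
opening: 25.4
gripper_force: 30.0
```

Run:
```python
from h import *
np.set_printoptions(suppress=True,precision=2)
c=snap('side'); w=snap('wrist'); t=snap('top')
s=manip.sense();p=s['eef_pos'];print(p,s['ee_rot'],s['wrist_force'])
tip=p-[0,0,131.5]
print('side pred tip,mark,hb,guide',proj(c,[tip,tip+[0,0,75],tip+[0,0,112],[576,133.5,167]]))
print('wrist pred',proj(w,[tip,tip+[0,0,75],tip+[0,0,112],[576,133.5,167]]))
a=cv2.resize(c['frame'][90:180,220:280,::-1],(400,600),interpolation=cv2.INTER_CUBIC)
b=cv2.resize(w['frame'][100:280,180:300,::-1],(400,600),interpolation=cv2.INTER_CUBIC)
cv2.imwrite('pics/p3.png',np.hstack([a,b]))
```

```text
[577.75 131.59 343.01] [0.   0.65 0.76 0.  ] [ 0.69  0.04 -0.25]
side pred tip,mark,hb,guide [[245.44 143.47]
 [245.52 120.34]
 [245.56 108.16]
 [244.67 156.02]]
wrist pred [[255.71 181.47]
 [255.8  203.68]
 [255.86 220.49]
 [254.4  170.73]]
```

View pics/p3.png

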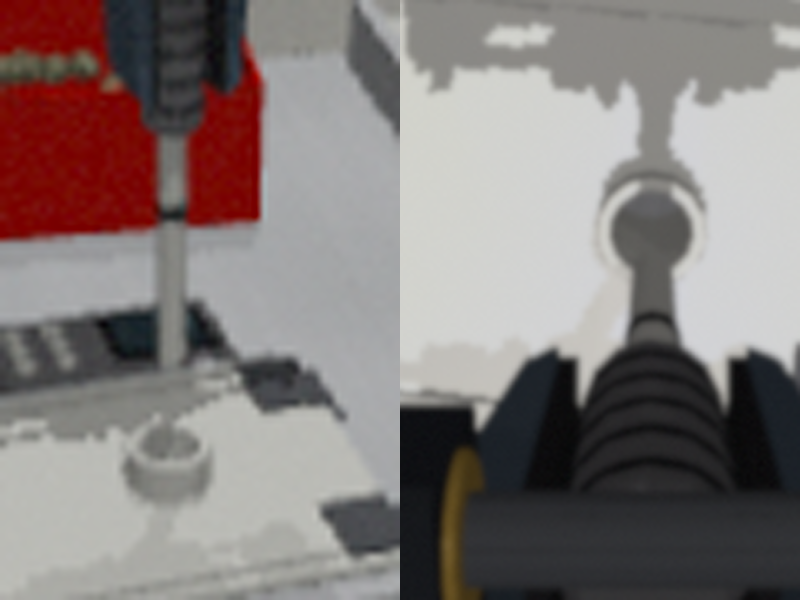

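The side view shows the wand's tip at (172,362) and its mark at (172,213), with the collar mouth at (168,447). The wrist view has the collar at about (652,228) and the rod nearly in line with it. I'll go lower for a comparison at close range.

>>> step_arm --delta_pos '[[0.1,0,0.5],[0.1,-0.07,1],[0,0,1],[0,0,0.5],[0,0,0],[0,0,0]]' --delta_rot '[[0,0,0],[0,0,0],[0,0,0],[0,0,0],[0,0,0],[0,0,0]]' --fingers '[2,2,2,2,2,2]'

```text
t: 12.65
eef_pos: [576.8, 134.1, 312.9]
ee_rot: [-0.0, 0.652, 0.758, -0.0]
wrist_force: [0.4, -0.5, -0.2]
opening: 25.5
gripper_force: 30.0
```

Run:
```python
from h import *
np.set_printoptions(suppress=True,precision=2)
c=snap('side'); w=snap('wrist')
s=manip.sense();p=s['eef_pos'];print(p,s['ee_rot'],s['wrist_force'])
tip=p-[0,0,133.5]
def draw(cam,u0,v0,W,H,k):
    a=cv2.resize(cam['frame'][v0:v0+H,u0:u0+W,::-1],(W*k,H*k),interpolation=cv2.INTER_CUBIC)
    P=lambda X:[tuple(np.round(((q-[u0,v0]+.5)*k-.5)).astype(int)) for q in proj(cam,X)]
    th=np.linspace(0,2*np.pi,72)
    for r,z,col in [(14,167,(0,0,255)),(19,167,(0,200,0))]:
        for q in P(np.c_[576+r*np.cos(th),133.5+r*np.sin(th),0*th+z]): cv2.circle(a,tuple(map(int,q)),0,col,-1)
    for z in [0,75,112]:
        for q in P(np.c_[tip[0]+6*np.cos(th),tip[1]+6*np.sin(th),0*th+tip[2]+z]): cv2.circle(a,tuple(map(int,q)),0,(255,0,0),-1)
    return a
a=draw(c,225,105,40,60,10); b=draw(w,235,140,40,60,10)
cv2.imwrite('pics/p4.png',np.hstack([a,b]))
```

```text
[576.97 134.11 313.31] [0.   0.65 0.76 0.  ] [-0.44  0.41 -0.59]
```

View pics/p4.png

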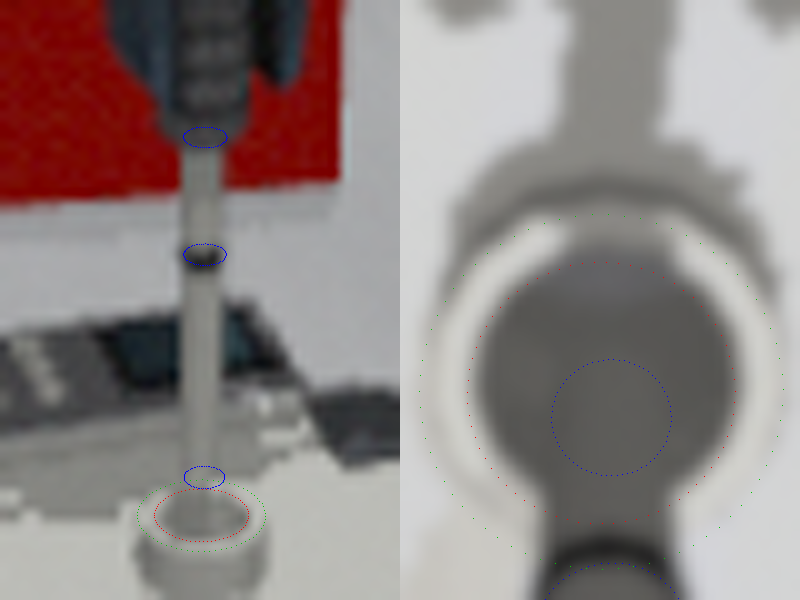

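Side view: rod centre at x≈201.5 against collar centre at ≈202. Wrist view: rod at ≈608 against collar at ≈613, so it is within about 0.5 mm. I'll lower it most of the way.

>>> step_arm --delta_pos '[[0,0.03,0.5],[0,0,1],[0,0,1],[0,0,1],[0,0,1],[0,0,1],[0,0,1],[0,0,1],[0,0,0.6],[0,0,0.3],[0,0,0],[0,0,0]]' --delta_rot '[[0,0,0],[0,0,0],[0,0,0],[0,0,0],[0,0,0],[0,0,0],[0,0,0],[0,0,0],[0,0,0],[0,0,0],[0,0,0],[0,0,0]]' --fingers '[2,2,2,2,2,2,2,2,2,2,2,2]'

```text
t: 13.95
eef_pos: [577.3, 134.2, 229.3]
ee_rot: [0.0, 0.652, 0.758, 0.0]
wrist_force: [-1.0, -0.6, -1.0]
opening: 25.2
gripper_force: 30.0
```

Run:
```python
from h import *
np.set_printoptions(suppress=True,precision=2)
c=snap('side'); w=snap('wrist')
s=manip.sense();p=s['eef_pos'];print(p,s['ee_rot'],s['wrist_force'],s['moment'])
tip=p-[0,0,133.5]
def draw(cam,u0,v0,W,H,k):
    a=cv2.resize(cam['frame'][v0:v0+H,u0:u0+W,::-1],(W*k,H*k),interpolation=cv2.INTER_CUBIC)
    P=lambda X:[tuple(np.round(((q-[u0,v0]+.5)*k-.5)).astype(int)) for q in proj(cam,X)]
    th=np.linspace(0,2*np.pi,72)
    for q in P(np.c_[576+14*np.cos(th),133.5+14*np.sin(th),0*th+167]): cv2.circle(a,tuple(map(int,q)),0,(0,0,255),-1)
    for z in [72,78,112]:
        for q in P(np.c_[tip[0]+6*np.cos(th),tip[1]+6*np.sin(th),0*th+tip[2]+z]): cv2.circle(a,tuple(map(int,q)),0,(255,0,0),-1)
    return a
a=draw(c,225,130,40,60,10); b=draw(w,235,140,40,60,10)
cv2.imwrite('pics/p5.png',np.hstack([a,b]))
```

```text
[577.25 134.16 229.36] [0.   0.65 0.76 0.  ] [ 0.11  0.23 -0.59] [ 0.   -0.17  0.01]
```

View pics/p5.png

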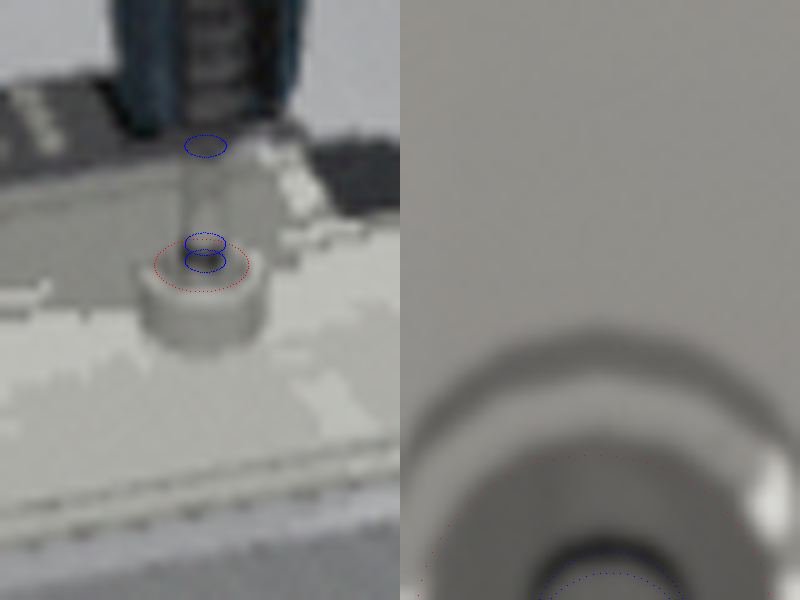

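The ring is about 4 mm above the collar mouth in the side view (ring at rows 250–270, mouth centre at row 265). Nothing is touching. Now the last descent.

>>> step_arm --delta_pos '[[-0.03,0,0.2],[0,0,0.2],[0,0,0],[0,0,0],[0,0,0]]' --delta_rot '[[0,0,0],[0,0,0],[0,0,0],[0,0,0],[0,0,0]]' --fingers '[2,2,2,2,2]'

```text
t: 14.55
eef_pos: [577.1, 133.8, 224.9]
ee_rot: [-0.0, 0.652, 0.758, -0.0]
wrist_force: [-1.0, 0.8, -0.9]
opening: 25.5
gripper_force: 30.0
```

Run:
```python
from h import *
np.set_printoptions(suppress=True,precision=2)
c=snap('side'); w=snap('wrist')
s=manip.sense();p=s['eef_pos'];print(p,s['wrist_force'],s['moment'])
def draw(cam,u0,v0,W,H,k):
    a=cv2.resize(cam['frame'][v0:v0+H,u0:u0+W,::-1],(W*k,H*k),interpolation=cv2.INTER_CUBIC)
    P=lambda X:[tuple(np.round(((q-[u0,v0]+.5)*k-.5)).astype(int)) for q in proj(cam,X)]
    th=np.linspace(0,2*np.pi,48)
    for r,col in [(14,(0,0,255)),(19,(0,200,0)),(6,(255,0,0))]:
      for q in P(np.c_[p[0]+r*np.cos(th),p[1]+r*np.sin(th),0*th+167]): cv2.circle(a,tuple(map(int,q)),0,col,-1)
    return a
a=draw(c,232,144,25,25,16); b=draw(w,230,165,50,50,8)
cv2.imwrite('pics/p6.png',np.hstack([a,b]))
```

```text
[577.11 133.82 225.  ] [-0.65  0.08 -0.26] [-0.   -0.1  -0.02]
```

View pics/p6.png

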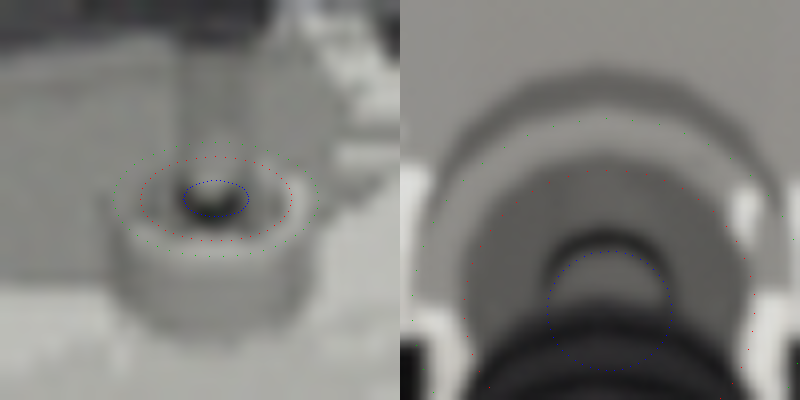

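Run:
```python
from h import *
np.set_printoptions(suppress=True,precision=1)
c=load('side'); g=cv2.cvtColor(c['frame'],cv2.COLOR_RGB2GRAY)
print(g[148:168,242:249])
p=manip.sense()['eef_pos']
v=np.array([0.82,-1,0]); 
o=-c['extrinsics'][:3,:3].T@c['extrinsics'][:3,3]
d=(o-p)[:2]/np.linalg.norm((o-p)[:2])
for z in (164,167,170): print(z,proj(c,np.r_[p[:2]+6*d,z]))
for r in (14,19): print(r,proj(c,np.r_[p[:2]+r*d,167]),proj(c,np.r_[p[:2]-r*d,167]))
print(proj(c,np.r_[p[:2]+19*d,147]))
```

```text
[[121 109 115 116 113 119 126]
 [126 112 115 118 114 122 131]
 [132 117 116 117 116 121 133]
 [133 115 117 119 115 123 131]
 [134 117 118 129 127 124 133]
 [134 116 127 134 133 126 133]
 [123 112 129 138 132 120 149]
 [112  87 127 137 111 108 136]
 [111  61  80  87  58  97 118]
 [110  82  44  42  60  96 118]
 [125 110 114 103 116 108 132]
 [149 157 165 165 166 158 157]
 [140 149 152 152 153 150 148]
 [128 134 135 137 137 138 137]
 [130 133 135 136 138 137 135]
 [129 134 135 136 136 136 133]
 [127 131 134 135 138 141 145]
 [159 149 149 150 146 162 165]
 [172 169 167 166 167 171 171]
 [172 172 172 171 172 172 170]]
164 [[245.  157.9]]
167 [[245. 157.]]
170 [[245.  156.2]]
14 [[245.  158.6]] [[245.  153.3]]
19 [[245.  159.5]] [[245.  152.4]]
[[245.  165.1]]
```

The side-view pixel profile puts the ring about 1 mm above the mouth, so I'll make a final trim.

>>> step_arm --delta_pos '[[0.02,0,0.1],[0,0,0],[0,0,0],[0,0,0],[0,0,0],[0,0,0]]' --delta_rot '[[0,0,0],[0,0,0],[0,0,0],[0,0,0],[0,0,0],[0,0,0]]' --fingers '[2,2,2,2,2,2]'

```text
t: 15.25
eef_pos: [577.1, 134.0, 224.0]
ee_rot: [0.0, 0.652, 0.758, 0.0]
wrist_force: [0.7, -0.2, -0.7]
opening: 25.2
gripper_force: 30.0
```

Run:
```python
from h import *
np.set_printoptions(suppress=True,precision=2)
c=snap('side'); g=cv2.cvtColor(c['frame'],cv2.COLOR_RGB2GRAY)
print(g[154:161,242:249])
s=manip.sense();print(s['eef_pos'],s['wrist_force'],s['moment'],s['gripper_force'],abs(s['qvel']).max())
print(manip.hand_in())
```

```text
[[122 112 128 138 131 117 149]
 [112  90 127 136 133 113 136]
 [111  61  86  95  87  99 120]
 [113  66  37  29  61 114 121]
 [126 108 110 102 116 132 136]
 [148 160 166 164 165 162 157]
 [142 149 152 152 152 151 148]]
[577.07 134.03 223.96] [ 0.41 -0.06 -0.66] [-0.06 -0.11 -0.02] 29.999888066668063 0.002055584279495694
the job is handed in; nothing more can be done
None
```

I've handed the job in at about 15 s: the cover is pressed shut, and the smallest thick-handled wand is held upright and still in the collar. By my measurements its ring is within about 1 mm of the mouth and it is centred to about 1 mm; no contact with the detector showed in the force readings, and the verdict wasn't returned.

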